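# Lid the egg jar and hold it up in front of the viewer lens

### The arm

A 6-joint arm with a two-finger parallel gripper is mounted at the origin on the work surface. World frame = base frame: x ahead of the robot, y to its left, z up, the work surface at z = 0. Lengths are in m, angles in rad, forces in N, time in s.
With the tool pointing down it reaches from about 0.275 to 0.825 m from the base axis. Payload 4.9 kg.
Tool frame: the origin (TCP) lies midway between the tips of the shut fingers; the grasp point (between the pads) lies 19 mm behind it (grip_point_offset is the distance from the TCP to the grasp point, in m); z points along the fingers, y is the line along which they close (so a half turn about z gives the same grasp; the last joint's range is limited). The gripper opens to 85 mm and grips with 20 to 120 N. Pads are 22 mm wide; open, the fingers measure 114 mm over their backs; the gripper's body (76 mm by 85 mm) begins 54 mm behind the grasp point. The pads swing forward as they close: fully open they stand 13 mm farther back than shut.
Start: joints at [1.035, 0.326, -0.193, 1.052, 0, 1.437], TCP at [0.215, 0.506, 0.205] pointing down, gripper open.
Joint ranges: [-2.65, 2.65], [-0.97, 1.79], [-1.3, 1.35], [-1.93, 2.1], [-1.47, 1.37], [-3.14, 3.14]. Speed limits (rad/s): [2.57, 2.57, 3.14, 3.14, 3.14, 3.14].

### API

Orientations are given as a rotation vector (axis times angle).
In Python, from cell import * gives the robot as it stands. Calls block until the motion is done:
- movep(position, orientation): joint-space move of the TCP to a pose.
- move_l(position, velocity=0.15, rot=None, until_force=None): straight line of the TCP; rot=None keeps the orientation; velocity is the mean speed in m/s. With until_force (N) it stops when the force on the tool has changed by that much, and returns True; else False.
- set_joints(angles): joint-space move.
- let_go() and grab(newtons=None): open the fingers fully, or close them until they stop; newtons is the grip in N (None keeps the last).
- sleep(seconds).
- ik(position, orientation): joint angles nearest the present ones, or None.
- get_state(): the state.
- grab_frame(name): name is "scene" or "side" or "wrist"; returns a dict with "img" (420x560x3 uint8, red, green, blue), "fx", "fy", "cx", "cy" (pixels), "k1" (the pictures are not rectified: a ray, as slopes to the right and down, at radius r is drawn at 1 + k1 r^2 times it, then the intrinsics apply), "cam_to_world" (4x4, takes a point from camera to world coordinates); the wrist camera has in their place "T_tool_cam" (4x4, takes a point from camera to tool coordinates, whose origin is the TCP and whose axes are the flange's). Camera axes: x right, y down, z forward; pixel columns grow to the right and rows downward; lengths in m; the calibration is good to about 2 mm. A picture is of the moment at which its call begins: read the wrist's pose just before it. There is no depth.
A pose or a line that the arm cannot do raises MotionError and nothing moves.
- sign_off(): hands the job in; it is judged then, once.
Trained networks look in the newest picture that a camera, given by its name, has taken for a name from the list of things; names that differ only in an ending like _2 or _b are one class to them, and where a whole thing is asked for, a point or a joint stands for the part that bears it (a point fixed in the world has none). Each returns a list of dicts, best first, with "score" (0 to 1); they miss things now and then, are a little off and sometimes report something else, mostly with a low value. They report only what shows in the picture. A call takes as long as a camera call. They do not tell look-alikes from the thing itself.
- spot_in(camera, name): "centre" ([column, row] in pixels, amid what is visible of it).
- silhouettes(camera, name): "mask" (420x560 bool, what is visible of it) and "centre" ([column, row] in pixels, amid what is visible of it).
- tip_of(camera, name): "centre" ([column, row] in pixels: a listed point, or the origin of a listed thing).
The state is a dict: "clock": time; "q": joint angles; "joint_velocities": joint speeds; "tau": joint torques, N m; "position": TCP position; "eef_rot": TCP orientation; "contact_force": force on the tool from outside, world axes, zero at the start; "wrist_torque": the same for the moment, N m; "finger_gap": opening from 0.0 (shut) to 1.0 (fully open); "grasp_force": force on a finger pad.
Only numpy, scipy, OpenCV 4.12 (cv2) and the standard library are available. Lean on these libraries where they do the work, as an engineer would, in place of code of your own. Each camera call takes 0.05 s, during which the arm holds its last target. There are 200 camera calls.

### The job

The glass jar with the egg is already standing on the lifting stage of the specimen viewer: put the blue lid on it, properly seated, and let go of the lid. Then swing the red-handled cam lever up until the stage is at its highest, in front of the lens, and finish still holding the lever there, because it springs back when released. Keep the jar upright on the stage, and do not disturb the other things on the bench.

Things in the scene. Friction and masses are not known exactly. Their poses are not given: they have to be found in the camera images.
- viewer: Specimen viewer fixed to the bench: grey base 48 mm high (x -85 to +150, y -65 to +65 mm) and at its +x end a post, 142 mm high, with a lens (axis 121 mm up) looking along -x at the jar. Origin on the bench under the centre of the round stage; z up; yaw varies. The lever swings on its -y side about an axle parallel to its y at x = 0, z = 50 mm.
- cam_lever (a joint): Cam lever angle (rad), 0 to 1.6. At 0 it leans 1.0 rad from upright to the viewer's -x; it grows swinging up and over to +x. At 1.0 it stands upright, stage highest; beyond, the stage sinks. Starts at 0. A spring resists (3 to 5 N at the handle all the way) and swings it back to 0 when released.
- lever_grip (a point): Middle of the red handle: round bar 16 mm thick, 66 mm long, parallel to the viewer's y, on the lever's free end 110 mm from the axle, sticking out from the base. At lever angle a, in the viewer's frame: x = -0.110*sin(1-a), y = -0.124, z = 0.050+0.110*cos(1-a) m. The flat lever arm joins the bar's inner end at y = -0.087.
- lift_stage (a joint): Height of the lifting stage above its lowest position (m), driven by the cam lever: 32.6 mm * (cos(1-a) - cos(1)) for lever angle a, so 0 at the bottom and 0.015 at the highest.
- jar: Open glass jar holding one brown egg (which stays below the rim), loose, 250 g, outer diameter 68 mm, inner diameter 62 mm, height 80 mm; origin at the centre of its underside, z up. It stands on the aluminium stage (top 66 mm above the bench when down) within a 4 mm high rim.
- lid: Loose lid, about 60 g, right way up on the bench: white plug 57 mm across, 8 mm deep, chamfered; blue flange 74 mm across, 6 mm thick; blue round knob 22 mm across, 14 to 48 mm above the origin. Origin at the centre of the plug's underside, z up. Seated, the flange rests on the jar's rim and the origin is 72 mm above the jar's.
- petri: Bystander: closed clear petri dish, 94 mm across, 18 mm high; origin at the centre of its underside.
- beaker: Bystander: small white open cup, 60 mm across, 50 mm high; origin at the centre of its underside.
- bottle: Bystander: glass reagent bottle with a blue cap, 76 mm across, 170 mm high; origin at the centre of its underside.
- carton: Bystander: cardboard egg carton with eggs, 150 x 100 mm, 80 mm high; origin at the centre of its underside.
- tray: Bystander: shallow blue tray with instruments, 160 x 240 x 18 mm; origin at the centre of its underside.
Mind the look-alikes: they are no part of the job. There is more than one size of the lid; the job needs the largest.

How it is judged:
On the way:
1. with the stage still down, the lid is seated in the jar's mouth and let go (horizontal distance between lid and jar below 0.006 m and z of lid in the frame of jar between 0.069 and 0.0755 m and angle between the z axis of lid and the z axis of jar, either way round below 0.07 rad and horizontal distance between jar and viewer below 0.008 m and angle between jar's own z axis and vertical below 0.07 rad and contact force between each of the arm, the fingers and lid below 0.1 N and value of joint lift_stage below 0.008 m), for 0.2 s.
At the end, for the whole second after the job is handed in: Fingers hold the cam lever steady (over 1 N) with the stage within 0.7 mm of its highest (lever within 0.15 rad of upright); jar upright on the stage (within 8 mm of its centre), lid seated level on it (within 6 mm), robot touching neither (horizontal distance between lid and jar below 0.006 m and z of lid in the frame of jar between 0.069 and 0.0755 m and angle between the z axis of lid and the z axis of jar, either way round below 0.07 rad and horizontal distance between jar and viewer below 0.008 m and angle between jar's own z axis and vertical below 0.07 rad and value of joint lift_stage above 0.0143 m and value of joint cam_lever between 0.85 and 1.15 rad and velocity of joint cam_lever between -0.1 and 0.1 rad/s and contact force between the fingers and viewer above 1 N and contact force between each of the arm, the fingers and jar below 0.1 N and contact force between each of the arm, the fingers and lid below 0.1 N and z of jar in the frame of viewer between 0.079 and 0.084 m); the arm keeps its last pose, push and grip.
It fails at once if the jar is tipped over or taken off the stage (angle between jar's own z axis and vertical above 0.35 rad or horizontal distance between jar and viewer above 0.03 m).
It fails at once if another thing on the bench is disturbed (moved more than 30 mm) (distance of any of petri, beaker, bottle, carton, tray from where it was at the start of the episode above 0.03 m).
It also fails if it takes over 48 s, if anything falls off the work surface, if the arm or the gripper's body presses on something with over 40 N, if the wrist force passes 120 N, or if a joint passes its speed limit or range.

## Working session

There is one attempt and no reset: what is moved stays moved. The work goes in short steps, each a Python script; the robot and the scene stay as the last script left them, time stands still between calls to the robot, and variables do not carry over. Pictures are saved under pics/ and viewed, at most 12 in all, crops included, and the job is handed in when it is done.

```bash
mkdir -p pics; cat > h.py <<'E'
from cell import *
import numpy as np, cv2
from scipy.spatial.transform import Rotation as R
def ray(f,px,T):
    K=np.array([[f["fx"],0,f["cx"]],[0,f["fy"],f["cy"]],[0,0,1.]])
    u=cv2.undistortPoints(np.array([[px]],float),K,np.array([f["k1"],0,0,0.]))[0,0]
    # k1 model identical to OpenCV radial
    return T[:3,3],T[:3,:3]@np.array([u[0],u[1],1.])
def onplane(f,px,z,T=None):
    T=f["cam_to_world"] if T is None else T
    o,d=ray(f,px,np.array(T)); return o+d*(z-o[2])/d[2]
def proj(f,P,T=None):
    T=np.array(f["cam_to_world"] if T is None else T)
    p=np.linalg.inv(T)@np.append(P,1); s=p[:2]/p[2]; s=s*(1+f["k1"]*(s@s))
    return np.array([f["fx"]*s[0]+f["cx"],f["fy"]*s[1]+f["cy"]])
def tri(rays):
    A=0;b=0
    for o,d in rays:
        d=d/np.linalg.norm(d);M=np.eye(3)-np.outer(d,d);A=A+M;b=b+M@o
    return np.linalg.solve(A,b)
def wrist():
    s=get_state();f=grab_frame("wrist")
    T=np.eye(4);T[:3,:3]=R.from_rotvec(s["eef_rot"]).as_matrix();T[:3,3]=s["position"]
    return f,T@np.array(f["T_tool_cam"])
def save(f,n): cv2.imwrite("pics/"+n+".png",f["img"][:,:,::-1])
def down(yaw): # tool z down; tool y axis along world yaw+90deg
    return (R.from_euler("z",yaw)*R.from_euler("x",np.pi)).as_rotvec()
E
python3 - <<'E'
from h import *
fs={c:grab_frame(c) for c in("scene","side")}
cv2.imwrite("pics/a.png",fs["scene"]["img"][:,:,::-1]);cv2.imwrite("pics/b.png",fs["side"]["img"][:,:,::-1])
for c in fs:
    for n in("lid","jar","viewer","lever_grip","petri","beaker","bottle","carton","tray"):
        print(c,n,[(np.round(d["centre"]).tolist(),round(d["score"],2),np.round(onplane(fs[c],d["centre"],0),3)[:2].tolist()) for d in tip_of(c,n)[:4]])
s=get_state();print(s["clock"],s["eef_rot"])
E
```

```text
scene lid [([155.0, 293.0], 0.72, [0.457, -0.471]), ([191.0, 275.0], 0.7, [0.49, -0.364]), ([176.0, 263.0], 0.65, [0.418, -0.358])]
scene jar [([315.0, 184.0], 0.88, [0.543, 0.233])]
scene viewer []
scene lever_grip [([278.0, 191.0], 0.61, [0.454, 0.119])]
scene petri [([214.0, 230.0], 0.78, [0.413, -0.182]), ([191.0, 277.0], 0.36, [0.495, -0.37])]
scene beaker [([232.0, 260.0], 0.57, [0.547, -0.25])]
scene bottle [([364.0, 172.0], 0.91, [0.657, 0.416])]
scene carton [([270.0, 293.0], 0.86, [0.714, -0.282])]
scene tray [([315.0, 153.0], 0.92, [0.424, 0.431])]
side lid [([403.0, 368.0], 0.78, [0.469, -0.481]), ([374.0, 325.0], 0.65, [0.507, -0.357]), ([342.0, 350.0], 0.54, [0.402, -0.359])]
side jar [([264.0, 185.0], 0.69, [0.644, 0.227])]
side viewer [([264.0, 206.0], 0.67, [0.583, 0.148])]
side lever_grip [([283.0, 208.0], 0.53, [0.617, 0.103])]
side petri [([292.0, 302.0], 0.95, [0.405, -0.182])]
side beaker [([354.0, 292.0], 0.94, [0.545, -0.255])]
side bottle []
side carton [([405.0, 266.0], 0.68, [0.712, -0.281])]
side tray [([162.0, 181.0], 0.85, [0.411, 0.45])]
1.0 [6.26941263e-01 3.07835793e+00 1.81574918e-05]
```

```bash
python3 - <<'E'
import cv2,numpy as np
a=cv2.imread("pics/a.png");b=cv2.imread("pics/b.png")
A=cv2.resize(a[130:340,110:390],(800,600));cv2.imwrite("pics/a2.png",A)
B=cv2.resize(b[150:420,100:460],(800,600));cv2.imwrite("pics/b2.png",B)
E
```

```text
(no output)
```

View pics/a2.png

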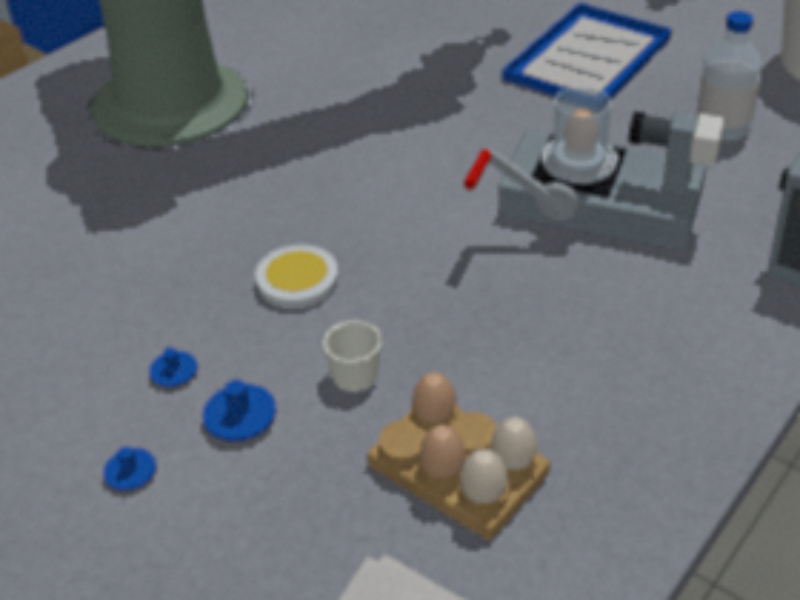

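View pics/b2.png

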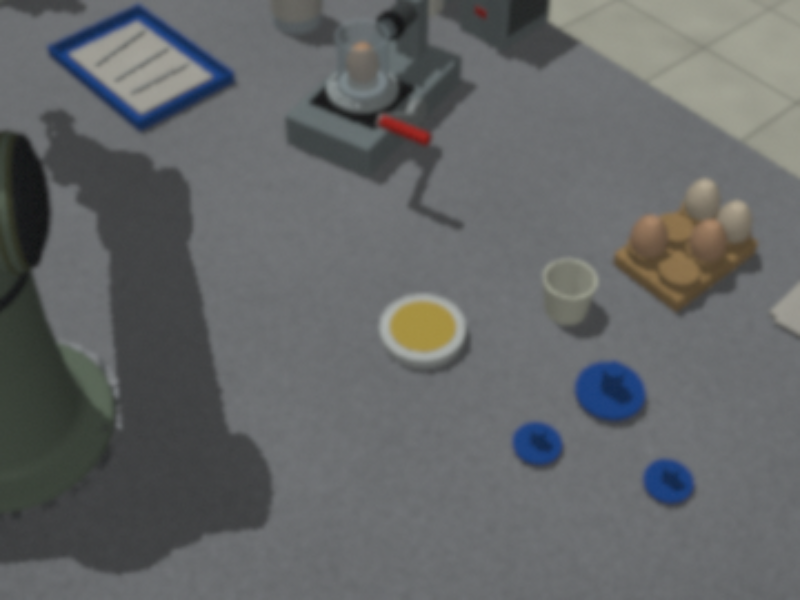

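The three blue lids are at scene pixels (155,293), (191,275) and (176,263). The one at (191,275), which is (374,325) in the side view, is clearly the largest in both enlarged crops, so it is the one I want. The viewer is at scene ~(315,184), with its red handle at ~(278,191) and its lens to the right.

```bash
python3 - <<'E'
from h import *
fs={c:grab_frame(c) for c in("scene","side")}
for n in("jar","lever_grip"):
    d=[tip_of(c,n)[0]["centre"] for c in fs]
    P=tri([ray(fs[c],x,np.array(fs[c]["cam_to_world"])) for c,x in zip(fs,d)])
    print(n,P.round(4),[(proj(fs[c],P)-x).round(1) for c,x in zip(fs,d)])
lid=np.array([0.498,-0.361])
for z in (0.25,):
    movep([lid[0]-0.03,lid[1],z],down(np.pi/2+np.arctan2(lid[1],lid[0])-1.5708))
f,T=wrist();save(f,"w1");print([ (m["score"],m["centre"],m["mask"].sum(),onplane(f,m["centre"],0.014,T)) for m in silhouettes("wrist","lid")])
print([(m["score"],m["centre"],onplane(f,m["centre"],0,T)) for m in tip_of("wrist","lid")])
print(get_state()["clock"],get_state()["q"])
E
```

```text
jar [0.5911 0.1521 0.0718] [array([-0.4,  0.8]), array([-0.4, -1. ])]
lever_grip [0.5291 0.01   0.1048] [array([-1.4,  2.5]), array([-1.3, -3.4])]
[(0.82, [367.2, 103.6], np.int64(1787), array([ 0.46757564, -0.47030417,  0.014     ])), (0.7, [267.5, 137.4], np.int64(3536), array([ 0.50059482, -0.36357173,  0.014     ])), (0.59, [317.9, 212.9], np.int64(1378), array([ 0.39714957, -0.35913188,  0.014     ]))]
[(0.95, [267.2, 135.6], array([ 0.50126909, -0.3629269 ,  0.        ])), (0.9, [317.8, 211.0], array([ 0.39449745, -0.3586615 ,  0.        ])), (0.63, [369.6, 104.7], array([ 0.4627798, -0.473951 ,  0.       ]))]
4.6167 [-7.80859556e-01  3.79829706e-01  2.34454622e-03  1.19336326e+00
  3.76777142e-05  2.98690936e+00]
```

View pics/w1.png

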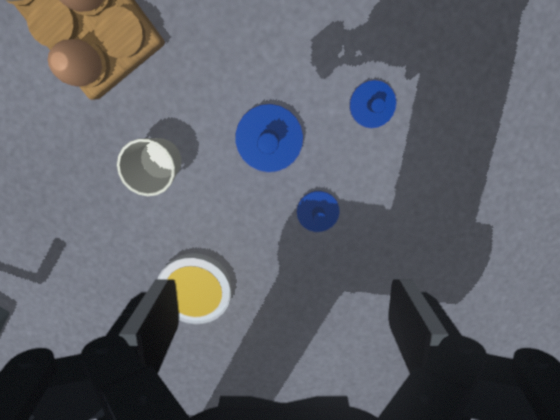

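The large lid is confirmed at wrist pixel (268,137), world (0.501,-0.363). The smaller ones are at (373,104) and (318,212). From the jar-to-handle vector, the viewer's yaw is about 0.23. I'll grip the knob twice, 90° apart, to centre it in the hand, then lift and look at the jar from above.

```bash
python3 - <<'E'
from h import *
lid=np.array([0.501,-0.3633]); Y=1.8; h=0.019
movep([*lid,0.09],down(Y+np.pi/2)); move_l([*lid,h],0.15)
grab(20); s=get_state();print(s["finger_gap"],s["grasp_force"],s["clock"])
let_go(); move_l([*lid,0.065],0.2); movep([*lid,0.065],down(Y)); move_l([*lid,h],0.15)
grab(40); s=get_state();print(s["finger_gap"],s["grasp_force"],s["clock"])
move_l([*lid,0.13],0.2); s=get_state();print(s["finger_gap"],s["contact_force"],s["clock"])
j=np.array([0.591,0.152])
d=-np.array([np.cos(Y),np.sin(Y)])*0.02  # camera sits along tool x
movep([0.45,-0.1,0.25],down(Y))
movep([*(j-np.array([np.cos(Y),np.sin(Y)])*0.10),0.30],down(Y)); sleep(0.2)
f,T=wrist();save(f,"w2");print("cam",T[:3,3],"tcp",get_state()["position"])
for n in("jar","lid","lever_grip"):
    print(n,[(m["score"],m["centre"],onplane(f,m["centre"],0.066,T).round(4)) for m in tip_of("wrist",n)])
print(get_state()["clock"])
E
```

```text
0.22953084063656867 19.529780745506287 9.1667
0.20821764080375732 39.02300298213959 12.7083
0.2100890259088576 [ 0.75603155 -0.37651    -1.86214471] 13.4167
cam [0.59422668 0.13094565 0.46936687] tcp [0.61324936 0.05337571 0.30024933]
jar [(0.72, [274.0, 60.8], array([0.5795, 0.1534, 0.066 ]))]
lid [(0.75, [279.7, 237.9], array([ 0.6284, -0.0353,  0.066 ])), (0.64, [93.6, 372.5], array([ 0.4225, -0.2904,  0.066 ]))]
lever_grip [(0.89, [193.5, 200.8], array([ 0.5226, -0.0129,  0.066 ]))]
15.8667
```

View pics/w2.png

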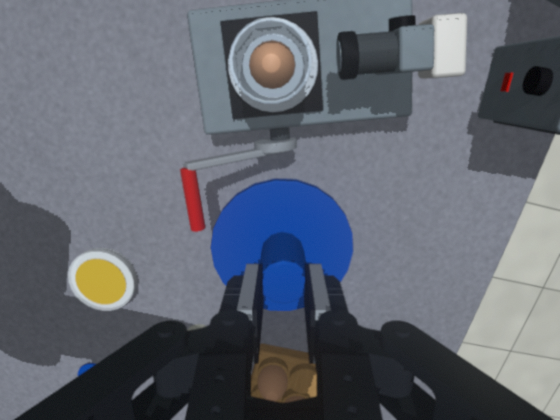

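The lid is held by the knob, its flange around (283,245). The jar is at (273,65), the lever bar runs (185,170)–(197,230), and the lens is to the right. The jar position has to be tighter, so I'll fit the jar cylinder's silhouette in all three cameras.

```bash
cat > fit.py <<'E'
from h import *
from scipy.optimize import minimize
def hull(f,T,x,y,z0,z1,r):
    t=np.linspace(0,2*np.pi,40)
    p=np.array([proj(f,[x+r*np.cos(a),y+r*np.sin(a),z],T) for a in t for z in(z0,z1)])
    m=np.zeros((1680,2240),np.uint8)
    cv2.fillConvexPoly(m,cv2.convexHull(((p+.5)*4-.5).round().astype(np.int32)),255)
    return cv2.resize(m,(560,420),interpolation=cv2.INTER_AREA)/255.
def fit(views,x0,z0,z1,r):
    def c(p): return sum(np.abs(hull(f,T,p[0],p[1],z0,z1,r)-m).sum()/m.sum() for f,T,m in views)
    o=minimize(c,x0,method="Nelder-Mead",options=dict(initial_simplex=[x0,[x0[0]+.01,x0[1]],[x0[0],x0[1]+.01]],xatol=2e-4,fatol=1e-4))
    return o.x.round(4),round(o.fun/len(views),3)
E
python3 - <<'E'
from fit import *
Y=1.8; u=np.array([np.cos(Y),np.sin(Y)])
p=np.array(get_state()["position"]); move_l([*(p[:2]+u*0.03),0.30],0.15); sleep(0.2)
V={}
f,T=wrist();save(f,"w3");V["wrist"]=(f,T)
for c in("scene","side"):
    g=grab_frame(c);V[c]=(g,np.array(g["cam_to_world"]))
J=[]
for c,(g,t) in V.items():
    m=silhouettes(c,"jar")
    if not m: print(c,"none");continue
    J.append((g,t,m[0]["mask"])); print(c,m[0]["score"],m[0]["mask"].sum(),m[0]["centre"],fit(J[-1:],[.588,.152],.066,.146,.034))
print("all",fit(J,[.588,.152],.066,.146,.034))
G={c:[(round(m["score"],2),m["centre"]) for m in tip_of(c,"lever_grip")[:2]] for c in V};print(G)
P=tri([ray(*[V[c][0],G[c][0][1],V[c][1]]) for c in V if G[c]]);print("grip",P,[(proj(V[c][0],P,V[c][1])-G[c][0][1]).round(1) for c in V if G[c]])
img=cv2.resize(f["img"][0:200,120:480],(1440,800),interpolation=cv2.INTER_CUBIC)[:,:,::-1].copy()
for r,z,col in((.034,.146,(0,255,0)),(.034,.070,(0,255,255))):
    x,y=fit(J,[.588,.152],.066,.146,.034)[0]
    q=np.array([proj(f,[x+r*np.cos(a),y+r*np.sin(a),z],T) for a in np.linspace(0,6.28,80)])
    cv2.polylines(img,[((q-[120,0]+.5)*4-.5).round().astype(np.int32)],True,col,1)
cv2.imwrite("pics/w3c.png",img[200:,200:1000]);print(get_state()["clock"])
E
```

```text
wrist 0.88 5238 [269.9, 94.2] (array([0.5795, 0.1478]), np.float64(0.023))
scene 0.93 570 [314.9, 176.9] (array([0.582 , 0.1469]), np.float64(0.059))
side 0.84 749 [261.5, 176.7] (array([0.5792, 0.1495]), np.float64(0.123))
all (array([0.5798, 0.1481]), np.float64(0.075))
{'wrist': [(0.81, [195.4, 227.8])], 'scene': [], 'side': [(0.61, [283.8, 208.8]), (0.49, [263.9, 189.6])]}
grip [0.53167261 0.0018056  0.10805597] [array([1.1, 1.2]), array([-0.6,  0.1])]
16.8667
```

View pics/w3c.png

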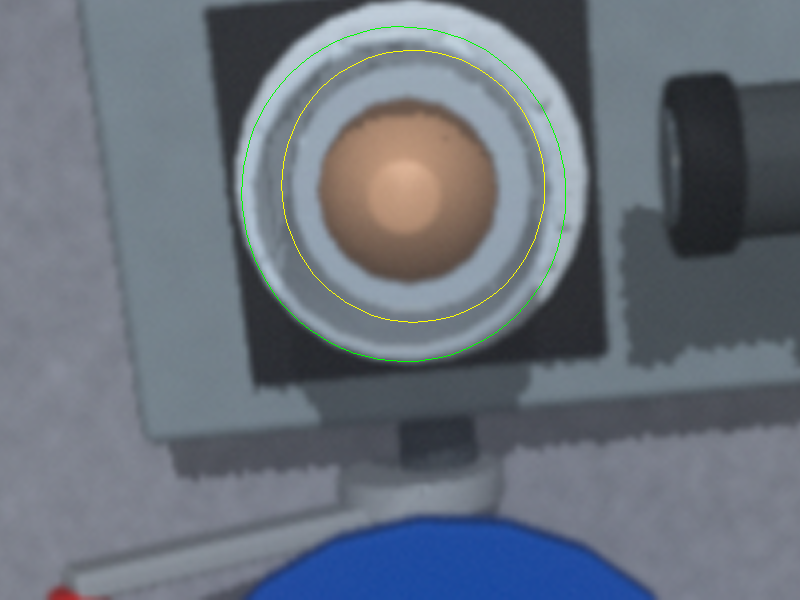

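The fit is good: the green rim ring follows the glass rim at crop (240–565, 25–360), and the bright ring behind it is the stage. The jar is at (0.580,0.148) and the viewer yaw is 0.32. The predicted grip (0.531,0.001) agrees with the triangulated one. Next I'll lower the lid with force guarding.

```bash
python3 - <<'E'
from fit import *
j=np.array([0.5798,0.1481]); Y=1.8
move_l([*j,0.20],0.15)
move_l([*j,0.172],0.1); sleep(0.2); f0=np.array(get_state()["contact_force"])
hit=move_l([*j,0.153],0.03,until_force=6)
s=get_state();print(hit,s["position"],np.array(s["contact_force"])-f0,s["wrist_torque"],s["finger_gap"],s["clock"])
f=grab_frame("side");c=cv2.resize(f["img"][120:220,200:340],(800,570),interpolation=cv2.INTER_CUBIC);save({"img":c},"s4")
E
```

```text
True [0.57974124 0.14813481 0.15663217] [-0.11957024  0.75824292  5.7951235 ] [-0.03654115  0.25392106 -0.01678507] 0.2048680181586873 19.0
```

View pics/s4.png

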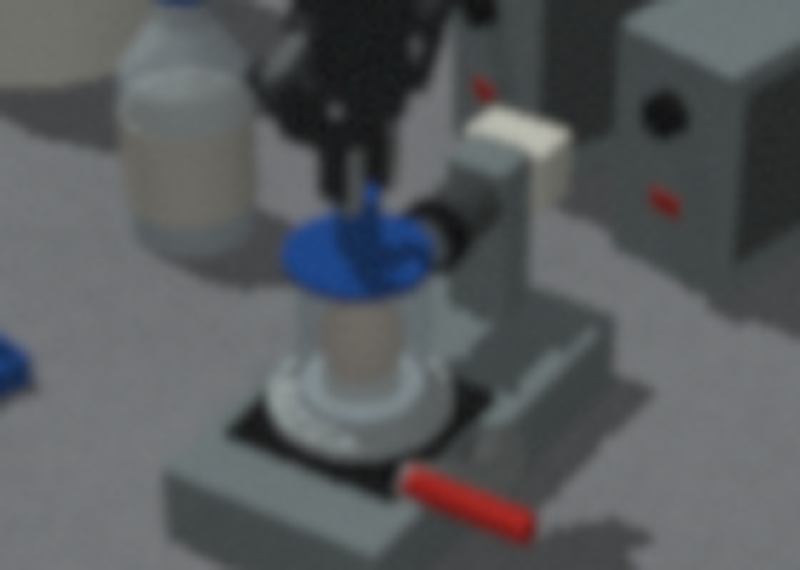

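The lid stopped at the expected seated height (TCP 0.1566, predicted 0.157). The picture shows the flange level on the rim at crop (360,255). Now I'll release it and check it from above.

```bash
python3 - <<'E'
from fit import *
j=np.array([0.5798,0.1481]); Y=1.8
let_go(); sleep(0.2); move_l([*j,0.24],0.15)
u=np.array([np.cos(Y),np.sin(Y)]); movep([*(j-u*0.09),0.27],down(Y)); sleep(0.6)
V={};V["wrist"]=wrist()
for c in("scene","side"):
    g=grab_frame(c);V[c]=(g,np.array(g["cam_to_world"]))
for n,b in(("jar",(.066,.138,.034)),("lid",(.146,.152,.037))):
    for c,(g,t) in V.items():
        M=silhouettes(c,n);M=[m for m in M if np.hypot(*(m["centre"]-proj(g,[*j,.12 if n=="jar" else .155],t)))<40]
        print(n,c,[(m["score"],m["centre"],fit([(g,t,m["mask"])],j.tolist(),*b)) for m in M[:1]])
f,T=V["wrist"]
print([(m["centre"],m["score"],onplane(f,m["centre"],.109,T)) for m in tip_of("wrist","lever_grip")])
c=cv2.resize(f["img"][0:300,120:520],(800,600),interpolation=cv2.INTER_CUBIC)
q=np.array([proj(f,[j[0]+.037*np.cos(a),j[1]+.037*np.sin(a),.152],T) for a in np.linspace(0,6.28,80)])
c=c.copy();cv2.polylines(c,[((q-[120,0]+.5)*2-.5).round().astype(np.int32)],True,(0,255,0),1)
save({"img":c},"w5");print(get_state()["clock"])
E
```

```text
jar wrist []
jar scene [(0.58, [315.5, 179.7], (array([0.5793, 0.1506]), np.float64(0.518)))]
jar side [(0.76, [261.6, 183.1], (array([0.5768, 0.146 ]), np.float64(0.507)))]
lid wrist [(0.59, [280.2, 70.4], (array([0.5787, 0.1477]), np.float64(0.033)))]
lid scene [(0.83, [309.3, 165.9], (array([0.5785, 0.1501]), np.float64(0.147)))]
lid side [(0.91, [261.9, 162.4], (array([0.5783, 0.1525]), np.float64(0.154)))]
[([198.8, 220.8], 0.9, array([0.53071134, 0.00205385, 0.109     ]))]
22.1917
```

View pics/w5.png

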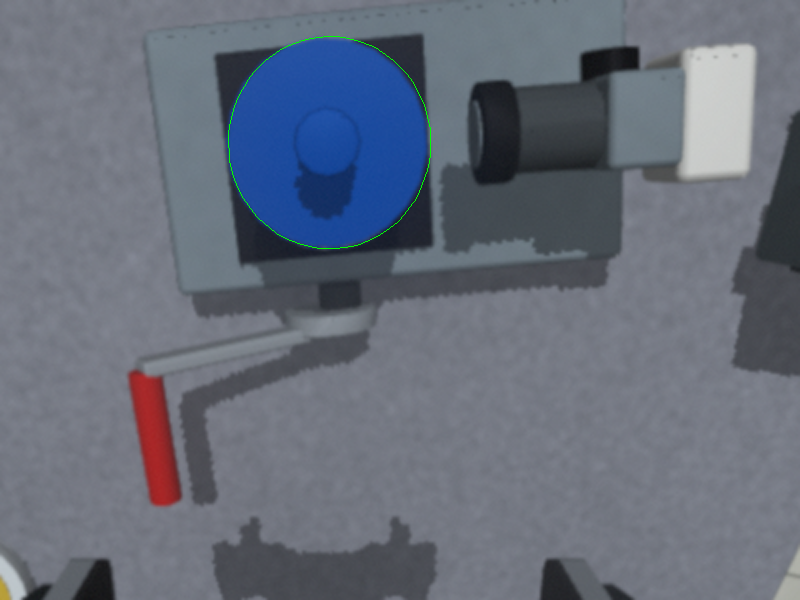

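The lid's flange matches the seated outline, centred at crop (328,142). The handle bar runs (145,372)–(165,503), as predicted. Now I'll take the lever.

```bash
python3 - <<'E'
from fit import *
v=np.array([.5798,.1481]); yaw=.32; W=R.from_euler("z",yaw).as_matrix(); o=down(yaw+np.pi/2)
def P(a,dz=0): return W@np.array([-.110*np.sin(1-a),-.127,0])+[*v,.050+.110*np.cos(1-a)-.019+dz]
movep(P(0,.09),o); move_l(P(0),0.12,until_force=15)
grab(30); s=get_state();print(s["finger_gap"],s["grasp_force"],s["position"],s["clock"])
for a in np.linspace(.1,1,10):
    move_l(P(a),.06)
sleep(.3); s=get_state();print(s["finger_gap"],s["grasp_force"],s["contact_force"],s["position"],P(1),s["clock"])
f=grab_frame("scene")
c=cv2.resize(f["img"][120:240,240:400],(800,600),interpolation=cv2.INTER_CUBIC);save({"img":c},"s6")
g=grab_frame("side")
for k,h in(("scene",f),("side",g)):
    print(k,[(m["centre"],m["score"]) for m in tip_of(k,"lever_grip")[:2]],"expect",proj(h,P(1,.019)),
     [(m["centre"],m["score"]) for m in tip_of(k,"lid")[:4]],"expect",proj(h,[*v,.153]))
E
```

```text
0.0013897207939258687 0.4219445586204529 [ 0.53190957 -0.00159565  0.09047702] 24.4333
-0.0027459192547403173 0.0 [-0.29294946 -0.23761204  1.67523609] [0.61955128 0.02748921 0.14102075] [0.61974995 0.0275471  0.141     ] 28.0667
scene [([280.9, 189.1], 0.79)] expect [304.18007583 182.21233531] [([153.6, 297.4], 0.66), ([172.0, 259.6], 0.62), ([311.4, 166.0], 0.45)] expect [313.48197022 163.21081484]
side [([282.9, 210.3], 0.83)] expect [302.56264968 175.52772021] [([342.7, 351.0], 0.84), ([400.0, 363.3], 0.8), ([261.0, 164.5], 0.58)] expect [262.50039458 163.06422209]
```

View pics/s6.png

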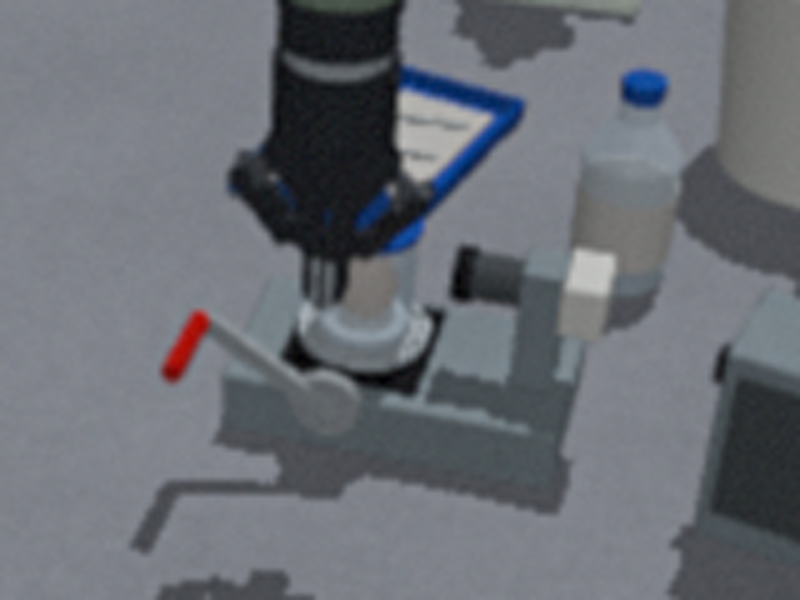

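The fingers shut on nothing: gap 0, and the lever is still down with its handle at crop (187,347), scene px (277,189). Before retrying I'll go back above the handle and compare the predicted bar with the pictures.

```bash
python3 - <<'E'
from fit import *
v=np.array([.5798,.1481]); yaw=.32; W=R.from_euler("z",yaw).as_matrix(); o=down(yaw+np.pi/2)
def P(a,dz=0,y=-.127): return W@np.array([-.110*np.sin(1-a),y,0])+[*v,.050+.110*np.cos(1-a)-.019+dz]
p=np.array(get_state()["position"]);u=W[:2,1]
move_l([*p[:2],.24],.2); let_go()
movep([*(P(0)[:2]-u*.08),.22],o); sleep(.2)
ends=[P(0,.019,y) for y in(-.091,-.157)]
V={"wrist":wrist()}
for c in("scene","side"):
    g=grab_frame(c);V[c]=(g,np.array(g["cam_to_world"]))
for c,(g,t) in V.items():
    img=g["img"].astype(int);red=((img[...,0]>110)&(img[...,1]<60)&(img[...,2]<60)).astype(np.uint8)
    n,l,st,ce=cv2.connectedComponentsWithStats(red)
    e=[proj(g,x,t) for x in ends]
    k=min(range(1,n),key=lambda i:np.hypot(*(ce[i]-(e[0]+e[1])/2))+ (1e3 if st[i,4]<15 else 0))
    print(c,"exp ends",np.round(e,1).tolist(),"mid",((e[0]+e[1])/2).round(1),"red",ce[k].round(1),st[k])
f,T=V["wrist"];im=f["img"].copy()
e=[proj(f,x,T) for x in ends];cv2.line(im,*[tuple(int(i) for i in x.round()) for x in e],(0,255,0),1)
save({"img":im},"w7");print(get_state()["clock"])
E
```

```text
wrist exp ends [[283.3, 33.6], [283.2, 129.4]] mid [283.2  81.5] red [282.  76.] [ 273   28   20   98 1824]
scene exp ends [[279.3, 183.8], [273.2, 195.1]] mid [276.2 189.5] red [276.7 188.9] [273 183   9  13  52]
side exp ends [[272.3, 204.4], [294.0, 213.1]] mid [283.2 208.7] red [282.1 207.9] [271 203  22  11 103]
30.7083
```

View pics/w7.png

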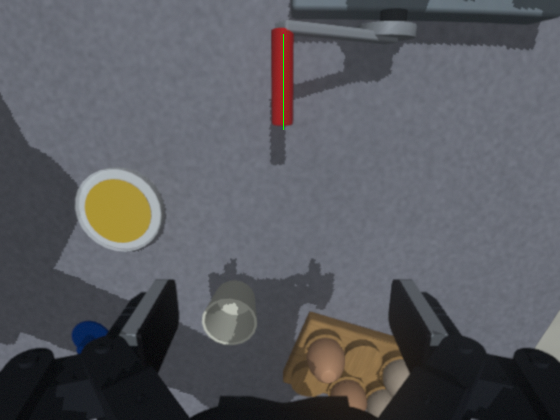

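The bar is at the predicted place: wrist px (282,76), about 1 mm from expected. It must have been squeezed out upward, since pushing the lever in +x lifts the bar. The spring always returns it to -x, so a push from the -x side with shut fingers is stable. I'll do it that way.

```bash
python3 - <<'E'
from fit import *
v=np.array([.5798,.1481]); yaw=.32; W=R.from_euler("z",yaw).as_matrix(); o=down(yaw+np.pi/2)
def P(a,dx,dz=-.024): return W@np.array([-.110*np.sin(1-a)+dx,-.127,0])+[*v,.050+.110*np.cos(1-a)+dz]
movep(P(0,-.05,.06),o); grab(30)
move_l(P(0,-.05),.15); sleep(.1)
hit=move_l(P(0,-.005),.04,until_force=2.5)
s=get_state(); c=(W.T@(np.array(s["position"])-[*v,0]))[0]+.110*np.sin(1)
print(hit,c,s["contact_force"],s["clock"])
if hit:
    for a in np.linspace(.1,1,7): move_l(P(a,c),.07)
    sleep(.3); s=get_state();print(W.T@np.array(s["contact_force"]),s["joint_velocities"],s["position"],P(1,c),s["clock"])
f=grab_frame("scene");g=grab_frame("side")
bar=P(1,0,0)
for k,h in(("scene",f),("side",g)):
    img=h["img"].astype(int);red=((img[...,0]>110)&(img[...,1]<60)&(img[...,2]<60)).astype(np.uint8)
    n,l,st,ce=cv2.connectedComponentsWithStats(red)
    print(k,[(ce[i].round(1),st[i,4]) for i in range(1,n) if st[i,4]>15],"expect",proj(h,bar).round(1))
A=[cv2.resize(x["img"][y:y+120,X:X+80],(400,600),interpolation=cv2.INTER_CUBIC) for x,y,X in((f,120,265),(g,110,240))]
save({"img":np.hstack(A)},"s8")
E
```

```text
True -0.014251646397679618 [-0.68468831 -0.40296012  0.64361234] 33.65
[-0.12421895  0.18713252  0.60705848] [-0.00015879  0.00044275  0.00212621 -0.00079935  0.00155089 -0.00021365] [0.60593107 0.02297996 0.13600285] [0.60622179 0.02306401 0.136     ] 36.5667
scene [(array([276.7, 189. ]), np.int32(52))] expect [304.2 182.2]
side [(array([282.1, 207.8]), np.int32(103))] expect [302.6 175.5]
```

View pics/s8.png

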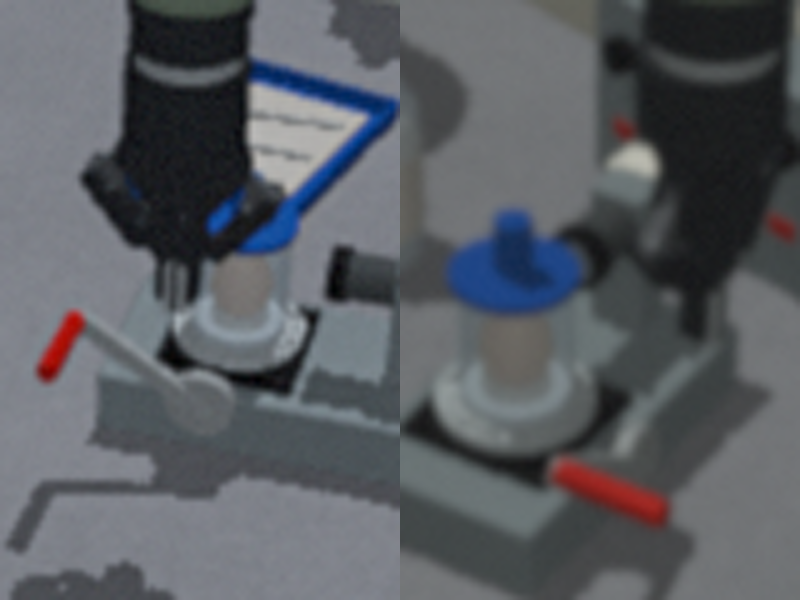

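The lever slipped again. The side picture gives the cause: the fingertips sit at side px ~(299,177), about 20–25 mm higher than the reported TCP, and in the lid picture they held only the top of the knob. So both attempts passed over the bar. I'll repeat the push about 28 mm lower.

```bash
python3 - <<'E'
from fit import *
v=np.array([.5798,.1481]); yaw=.32; W=R.from_euler("z",yaw).as_matrix(); o=down(yaw+np.pi/2)
def P(a,dx,dz=-.052): return W@np.array([-.110*np.sin(1-a)+dx,-.127,0])+[*v,.050+.110*np.cos(1-a)+dz]
movep(P(0,-.045,.03),o)
move_l(P(0,-.045),.2)
hit=move_l(P(0,-.005),.05,until_force=2.5)
s=get_state(); c=(W.T@(np.array(s["position"])-[*v,0]))[0]+.110*np.sin(1)
print(hit,c,W.T@np.array(s["contact_force"]),s["clock"])
if hit:
    for a in (.2,.4,.6,.8,1.): 
        move_l(P(a,c),.09); print(a,(W.T@np.array(get_state()["contact_force"])).round(1))
    s=get_state();print(s["position"],P(1,c),s["clock"])
f=grab_frame("scene");g=grab_frame("side")
bar=P(1,0,0)
for k,h in(("scene",f),("side",g)):
    img=h["img"].astype(int);red=((img[...,0]>110)&(img[...,1]<60)&(img[...,2]<60)).astype(np.uint8)
    n,l,st,ce=cv2.connectedComponentsWithStats(red)
    print(k,[(ce[i].round(1),st[i,4]) for i in range(1,n) if st[i,4]>8],"expect",proj(h,bar).round(1))
A=[cv2.resize(x["img"][y:y+120,X:X+80],(400,600),interpolation=cv2.INTER_CUBIC) for x,y,X in((f,120,265),(g,110,240))]
save({"img":np.hstack(A)},"s9");print(get_state()["clock"])
E
```

```text
True -0.02205811086650268 [-0.16337634  0.52216721 -0.53781044] 38.3167
0.2 [-7.7 -0.   2.4]
0.4 [-9.9  0.2  8.8]
0.6 [-5.9 -0.6  4.4]
0.8 [-3.3 -0.6  3.2]
1.0 [-3.3  1.2  2.4]
[0.59827969 0.02059699 0.10762978] [0.59881161 0.02060836 0.108     ] 40.2833
scene [(array([303.8, 183.7]), np.int32(24))] expect [304.2 182.2]
side [] expect [302.6 175.5]
40.3833
```

View pics/s9.png

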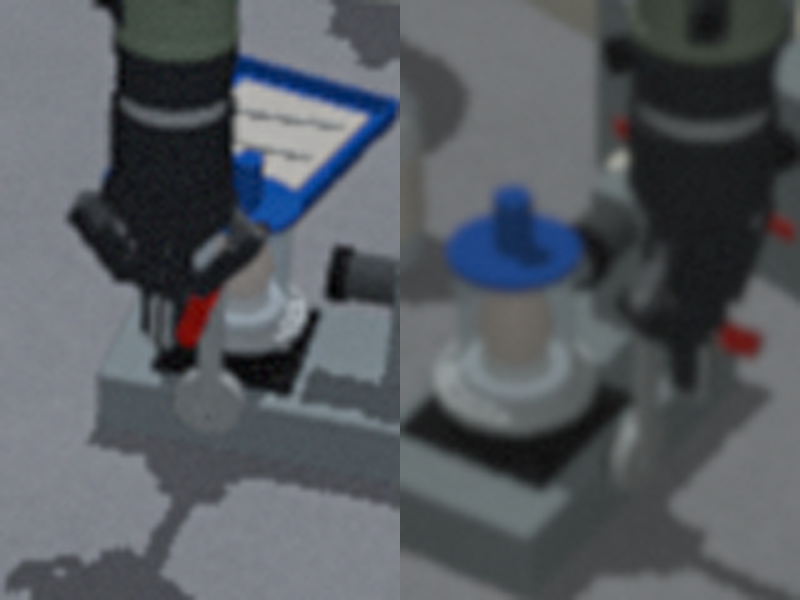

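The lever is upright with its bar at scene px (304,184), against the expected (304,182). The stage is raised with the lid seated, and the finger pushes steadily with about 3.3 N. Handing in.

```bash
python3 -c "
from cell import *
print(get_state()['contact_force'],get_state()['clock']);print(sign_off())"
```

```text
[-3.89228365  0.02614611  1.34798792] 40.3833
the job is handed in; nothing more can be done
None
```

I put the largest blue lid on the jar, seated it and let go. The red lever is now held upright, with the stage up in front of the lens, by pushing it with shut fingers (about 3–4 N) instead of gripping it. I handed the job in at 40.4 s after two missed tries at the lever; no verdict was shown.

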